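Demould a cast test bar and hold it in the camber gauge

TASK

Lift the grey cast test bar up out of its open mould and stand it, same way up, on the steel bed of the camber gauge with its end up to the blue stop block. Then press it down and back together with one diagonal push, so that it sits flat on the bed and firmly against both brass pads of the fence with the gauge's sprung probe pushed in, and finish while still pressing it there for the reading: the probe pushes it off again if it is let go. Leave the upturned beaker and the blue-capped vial where they are.

Things in the scene. Friction and masses are not known exactly. Their poses are not given: they have to be found in the camera images.
- bar_c (a point): centre of the loose cast test bar: a grey block 30 (x) x 120 (y, its length) x 40 mm (z up), about 0.23 kg, straight parallel sides, edges rounded 1.5 mm. It stands in the mould's cavity, its underside 10 mm above the table; the upper 24 mm stick out above the mould and can be gripped across the 30 mm width.
- mould: the open lower half of a casting mould, fixed, 64 (x) x 165 (y) x 26 mm high: dark base plate 10 mm thick, aluminium walls round a cavity 33 x 123 mm, 16 mm deep; brass thumb screws at the ends, four pins 30 mm high at x = +-24, y = +-52 mm. Origin on the table under the cavity's middle; y runs along it. The empty aluminium frame lying elsewhere is its collar, taken off and not needed.
- gauge: the camber gauge, fixed. Origin on the table below the middle of the bar's home; x points to the fence, y along the fence to the stop block, z up. Bed from x = -75 to +95, y = -80 to +80 mm. Behind the fence a dial indicator lies face up (52 mm across, centre x = +68 mm, top 41 mm above the table). With the bar home its centre is at x = 0, y = 0, z = 42 mm and its axes are parallel to these.
- gauge_bed: the flat steel bed plate of the gauge, its top 22 mm above the table (frame as for the gauge)
- gauge_fence: the low blue fence, 16 mm high above the bed, 140 mm long, x = +18 to +32 mm in the gauge's frame, with two brass pads (16 mm wide, centred at y = +-45 mm) whose faces at x = +15 mm are what the bar bears on (frame as for the gauge)
- gauge_stop: the blue stop block at the y = +60 mm end of the bed, 16 mm high above the bed, reaching x = -26 to +14 mm; its face at y = +60 mm in the gauge's frame takes the bar's end (frame as for the gauge)
- gauge_probe (a joint): the indicator's sprung probe, a steel ball at the fence's middle (y = 0), 9 mm above the bed. 0 = sprung out, 6 mm in front of the pads; it grows as the bar pushes it in along the gauge's +x: 0.006 m with the bar on both pads. It pushes back with 3 N at 0, 4.5 N at 0.006; with the bed's friction (about 1), about 20 N towards the fence and 10 N down in all hold the bar firmly.
- beaker_up: bystander: clear plastic beaker standing upside down, 70 mm across, 79 mm high, origin at its underside
- vial_blue: bystander: small white vial with a blue cap, on the bench scale's pan, 26 mm across, 60 mm high (its top 139 mm above the table; a beaker on the same pan reaches 165 mm), origin at its underside
Mind the look-alikes: they are no part of the job. What is shaped like the part that bears bar_c but black is not meant.

How it is judged:
By the outcome, as a careful person would: the job done as asked, in the order asked, and still so for the second after the job is handed in, while the arm keeps its last pose, push and grip.
It also fails if it takes over 72 s, if anything falls off the work surface, if the arm or the gripper's body presses on something with over 40 N, if the wrist force passes 120 N, or if a joint passes its speed limit or range.

ROBOT

A 6-joint arm with a two-finger parallel gripper is mounted at the origin on the work surface; the furniture and walls round the work are solid. World frame = base frame: x ahead of the robot, y to its left, z up, the work surface at z = 0. Lengths are in m, angles in degrees, forces in N, time in s.
With the tool pointing down it reaches from about 0.375 to 0.75 m from the base axis. Payload 9 kg.
Tool frame: the origin (TCP) lies at the very end of the fingers, on their centre line; the grasp point (between the pads) lies 19 mm behind it (robot.pinch_z is the distance from the TCP to the grasp point, in m); z points along the fingers, y is the line along which they close (so a half turn about z gives the same grasp; the last joint's range is limited). The gripper opens to 85 mm and grips with 20 to 120 N. Pads are 22 mm wide; open, the fingers measure 114 mm over their backs; the gripper's body (76 mm by 85 mm) begins 54 mm behind the grasp point. The pads swing forward as they close: fully open they stand 13 mm farther back than shut.
Start: joints at [54.162, 5.964, 5.575, 89.605, 0, 77.527], TCP at [0.238, 0.551, 0.231] pointing down, gripper open.
Joint ranges: [-171.21, 171.21], [-48.23, 106.86], [-62.78, 66.21], [-105.2, 120.99], [-86.42, 89.51], [-180, 180]. Speed limits (degrees/s): [127.2, 127.2, 147.25, 180, 180, 180].

INTERFACE

Orientations are given as [roll, pitch, yaw] about the fixed x, y, z axes, in that order (R = Rz(yaw) Ry(pitch) Rx(roll)).
In Python, from cell import robot gives the robot as it stands. The module is installed in compiled form; this text tells all that it offers.
- The arm moves only by the tool jog_arm, never from a script. Its argument "increments" is a list of rows, each a list of 6 numbers: the shift along the tool's x, y, z scaled (see below), then the turn, a rotation vector about the tool's x, y, z scaled (see below). In form: [[x, y, z, ax, ay, az], ...]. A call has 1 to 8 rows; each row shifts and turns the commanded pose from where the row before left it, along the tool's axes as they then stand; what a row does not reach is not made up. The controller multiplies each number of a shift by 0.2 m and each number of a turn by 10 degrees. A row lasts 1/8 s, in which the tool goes at most 62.5 mm and 10.7 degrees, less where a joint would pass 70% of its speed; a pose out of reach is approached as far as the arm can. A call with a number of a shift or a turn outside -1 to 1 is refused whole. A call with a gripper value outside its range is refused whole. "claw" is the finger opening in mm, from 0 to 85.4, set as the call begins (left out, the last holds). The fingers move at their own pace and stop on an object; the grip force is fixed at half the most. Time passes only in rows, so rows that do not move let the fingers close. It gives the time, the measured TCP pose, the force, the opening and the grip force at its end, in the units of the state.
- robot.get_state(): the state, without advancing time (a new reading comes with each control period).
- robot.capture(name): name is "side" or "top"; returns a dict with "frame" (400x640x3 uint8, blue, green, red), "fov_y" (degrees; the focal length in pixels is half the picture's height over the tangent of half this angle, whatever the lens; pixels are square), "cx", "cy" (the principal point, pixels), "R" (3x3) and "t" (3): a world point X has camera coordinates R X + t. Camera axes: x right, y down, z forward; pixel columns grow to the right and rows downward; lengths in m; the calibration is good to about 2 mm. A picture is of the moment at which its call begins. There is no depth.
- robot.sign_off(): hands the job in; it is judged then, once.
Trained networks look in the newest picture that a camera, given by its name, has taken for a name from the list of things; names that differ only in an ending like _2 or _b are one class to them, and where a whole thing is asked for, a point or a joint stands for the part that bears it (a point fixed in the world has none). Each returns a list of dicts, best first, with "conf" (0 to 1); they miss things now and then, are a little off and sometimes report something else, mostly with a low value. They report only what shows in the picture. A call takes as long as a camera call. They do not tell look-alikes from the thing itself.
- robot.recognise(label, camera): "xyz" ([x, y, z] in m, in the coordinates of the camera as it stood for that picture, good to about 4 mm: the middle of the surface that is visible of it).
- robot.masks_of(label, camera): "mask" (400x640 bool, what is visible of it).
- robot.spot_point(label, camera): "xyz" ([x, y, z] in m, in the coordinates of the camera as it stood for that picture, good to about 4 mm: a listed point, or the origin of a listed thing).
The state is a dict: "time": time; "joint_positions": joint angles; "qvel": joint speeds; "effort": joint torques, N m; "tool_pos": TCP position; "orientation": TCP orientation; "wrist_force": force on the tool from outside, world axes, zero at the start; "moment": the same for the moment, N m; "gripper_width": finger opening in m; "gripper_force": force on a finger pad.
Only numpy, scipy, OpenCV 4.12 (cv2) and the standard library are available. Lean on these libraries where they do the work, as an engineer would, in place of code of your own. Each camera call takes 0.05 s, during which the arm holds its last target. There are 200 camera calls.

## Working session

There is one attempt and no reset: what is moved stays moved. The work goes in short steps, Python scripts to look and compute and a tool call to move; the robot and the scene stay as the last step left them, time stands still between calls to the robot, and variables do not carry over. Pictures are saved under pics/ and viewed, at most 10 in all, crops included, and the job is handed in when it is done.

Besides the shell and the picture viewer there is one more tool, called as name(argument=value, ...), one argument or row to a line, values as JSON. jog_arm: Moves the arm, as the interface text tells. Shifts and turns lie within -1 to 1; 1 stands for 0.2 m of shift or 10 degrees of turn. Its arguments: {"type":"object","properties":{"increments":{"type":"array","items":{"type":"array","items":{"type":"number","minimum":-1,"maximum":1}}},"claw":{"type":"number"}},"required":["increments"]}

```bash
mkdir -p pics; cat > h.py <<'E'
import numpy as np, cv2
from cell import robot
def w(c,p): return np.array(c["R"]).T@(np.array(p)-np.array(c["t"]))
def K(c):
    f=200/np.tan(np.radians(c["fov_y"])/2); return f,c["cx"],c["cy"]
def ray(c,u,v,z):
    f,cx,cy=K(c); R=np.array(c["R"]);o=-R.T@np.array(c["t"]);d=R.T@np.array([(u-cx)/f,(v-cy)/f,1]); return o+d*(z-o[2])/d[2]
def proj(c,X):
    f,cx,cy=K(c); q=np.array(c["R"])@X+np.array(c["t"]); return np.array([f*q[0]/q[2]+cx,f*q[1]/q[2]+cy])
E
python3 - <<'E'
from h import *
for n in("top","side"):
    c=robot.capture(n); cv2.imwrite(f"pics/{n}0.png",c["frame"])
    print(n,c["fov_y"],np.round(-np.array(c["R"]).T@c["t"],3))
    for l in("bar_c","mould","gauge","gauge_stop","gauge_fence","gauge_probe","beaker_up","vial_blue"):
        print(l,[(np.round(w(c,r["xyz"]),3).tolist(),round(r["conf"],2)) for r in robot.spot_point(l,n)],)
print(robot.get_state())
E
```

```text
top 55.59097631156667 [ 0.314 -0.335  1.245]
bar_c [([0.607, -0.193, 0.032], 0.86), ([0.456, -0.68, 0.016], 0.61)]
mould [([0.607, -0.196, 0.001], 0.89), ([0.606, -0.191, 0.031], 0.47)]
gauge [([0.434, -0.361, 0.001], 0.87)]
gauge_stop []
gauge_fence [([0.416, -0.016, 0.074], 0.6), ([0.438, -0.362, 0.0], 0.55)]Traceback (most recent call last):
  File "<stdin>", line 6, in <module>
ValueError: it knows: bar, beaker_up, gauge, gauge_bed, gauge_fence, gauge_stop, mould, vial_blue
```

```bash
python3 - <<'E'
from h import *
n="side"
c=robot.capture(n); cv2.imwrite(f"pics/{n}0.png",c["frame"])
print(n,c["fov_y"],np.round(-np.array(c["R"]).T@c["t"],3))
for l in("bar_c","mould","gauge","beaker_up","vial_blue"):
    print(l,[(np.round(w(c,r["xyz"]),3).tolist(),round(r["conf"],2)) for r in robot.spot_point(l,n)],)
print(robot.get_state())
E
```

```text
side 50.87577933575258 [0.323 0.526 0.862]
bar_c [([0.609, -0.192, 0.034], 0.87), ([0.456, -0.677, 0.019], 0.6), ([0.436, -0.361, 0.0], 0.5)]
mould [([0.606, -0.196, 0.005], 0.77), ([0.436, -0.363, 0.002], 0.69)]
gauge [([0.435, -0.361, 0.002], 0.78)]
beaker_up [([0.57, -0.547, 0.002], 0.84)]
vial_blue [([0.423, -0.012, 0.079], 0.6)]
{'time': 0.6, 'joint_positions': array([5.41607872e+01, 5.96422799e+00, 5.57474002e+00, 8.96041281e+01,
       8.68386611e-04, 7.75257791e+01]), 'qvel': array([-0.00449582, -0.08860718,  0.05135945, -0.06386141,  0.04374348,
       -0.06246869]), 'effort': array([-1.57583231e-04, -5.56482196e+01,  5.03563821e+01,  9.26481225e-04,
       -2.00175632e-04,  1.60607459e-05]), 'tool_pos': array([0.23796998, 0.55083034, 0.23133203]), 'orientation': array([1.79993579e+02, 5.31052694e-04, 1.56635008e+02]), 'wrist_force': array([0.31401275, 0.45566699, 0.07613615]), 'moment': array([-0.017913  ,  0.02346272, -0.0179032 ]), 'gripper_force': 0.0, 'gripper_width': 0.08496619316552959}
```

View pics/top0.png

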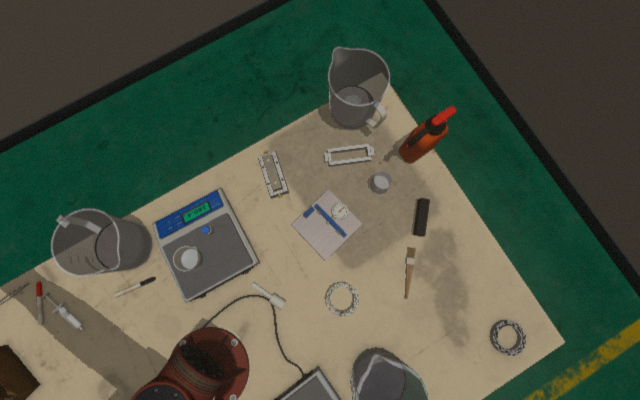

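View pics/side0.png

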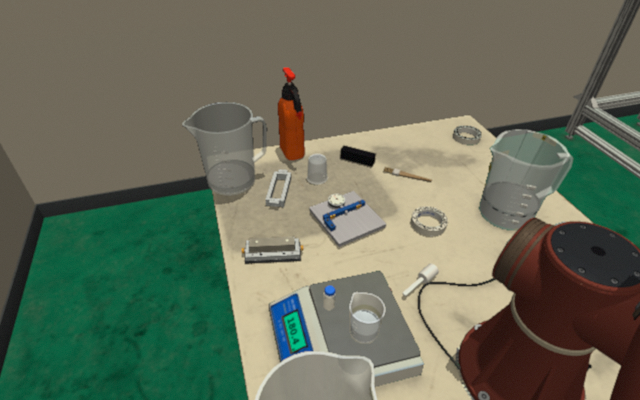

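```bash
cat > rect.py <<'E'
from h import *
def rect(c,cen,yaw,half,z,px):  # image: u along local x, v along -local y ; px per mm
    a=np.radians(yaw);ex=np.array([np.cos(a),np.sin(a),0]);ey=np.array([-np.sin(a),np.cos(a),0])
    n=int(2*half*1000*px);cs=np.array([[-1,1],[1,1],[1,-1],[-1,-1]])*half
    P=np.float32([proj(c,np.array([cen[0],cen[1],z])+ex*s[0]+ey*s[1]) for s in cs])
    return cv2.warpPerspective(c["frame"],cv2.getPerspectiveTransform(P,np.float32([[0,0],[n,0],[n,n],[0,n]])),(n,n),flags=cv2.INTER_CUBIC)
E
python3 - <<'E'
from rect import *
c=robot.capture("top")
A=rect(c,(.607,-.194),0,.1,.026,2); B=rect(c,(.435,-.361),0,.12,.038,400/240)
cv2.imwrite("pics/r.png",np.hstack([A,B]))
d=robot.capture("side")
for k,(u,v,z) in dict(jug1=(100,240,.0),jug1b=(140,230,0),jug2=(355,85,0),bottle=(415,150,0),beaker=(187,258,.165)).items(): print(k,ray(c,u,v,z).round(3))
for l,cc in (("bar","top"),("bar","side")):
    for r in robot.masks_of(l,cc): m=r["mask"]; print(l,cc,r["conf"],m.sum(),cv2.minAreaRect(np.argwhere(m)[:,::-1].astype(np.float32)))
E
```

```text
jug1 [0.398 0.369 0.   ]
jug1b [0.429 0.241 0.   ]
jug2 [ 0.929 -0.48   0.   ]
bottle [ 0.688 -0.677  0.   ]
beaker [0.333 0.027 0.165]
bar top 0.94 459 ((421.01995849609375, 216.8599853515625), (12.162236213684082, 38.466609954833984), 8.130102157592773)
bar top 0.68 370 ((271.8500061035156, 172.5500030517578), (38.263553619384766, 10.119288444519043), 71.56504821777344)
bar side 0.58 677 ((271.859130859375, 244.68206787109375), (14.831473350524902, 45.992549896240234), 87.1375961303711)
bar side 0.56 479 ((357.5458679199219, 155.99221801757812), (35.72969055175781, 14.225324630737305), 16.927515029907227)
```

View pics/r.png

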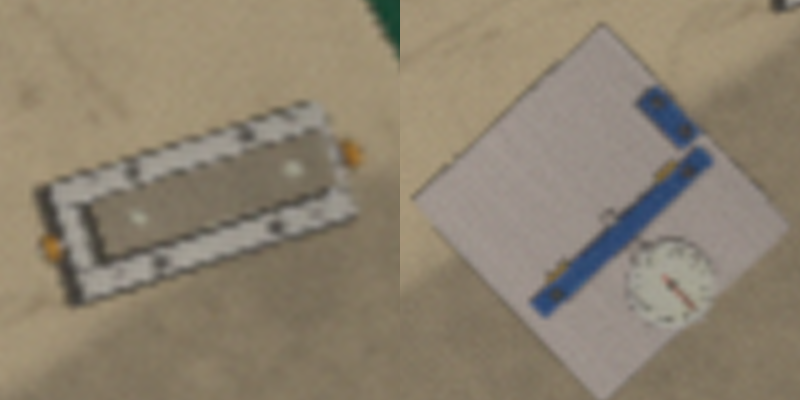

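```bash
cat > go.py <<'E'
import sys,numpy as np
from cell import robot
from scipy.spatial.transform import Rotation as Ro
def go(x,y,z,yaw):
    s=robot.get_state(); R=Ro.from_euler("xyz",s["orientation"],degrees=True)
    d=R.inv().apply(np.array([x,y,z])-s["tool_pos"]); r=(R.inv()*Ro.from_euler("xyz",[180,0,yaw],degrees=True)).as_rotvec(degrees=True)
    print("t",round(s["time"],2),"pos",s["tool_pos"].round(4),"rpy",s["orientation"].round(2),"F",s["wrist_force"].round(1),"M",s["moment"].round(2))
    print("shift units total",(d/.2).round(3),"turn units",(r/10).round(3),"min rows",round(max(np.linalg.norm(d)/.0625,np.linalg.norm(r)/10.7),1))
if __name__=="__main__": go(*map(float,sys.argv[1:]))
E
python3 - <<'E'
from rect import *
c=robot.capture("top")
def back(P,cen,half,z,px,zz):  # click in rect image -> world at zz
    x,y=cen[0]+P[0]/px/1000-half, cen[1]-(P[1]/px/1000-half); q=proj(c,np.array([x,y,z])); return ray(c,*q,zz)
S=400/240; g=lambda P,zz: back((P[0]-400,P[1]),(.435,-.361),.12,.038,S,zz)
C=[g(P,.022) for P in((412,197),(602,24),(788,228),(604,400))]; m=np.mean(C,0)
print("bed corners",np.round(C,3).tolist()); e=[np.degrees(np.arctan2(*(C[b]-C[a])[1::-1])) for a,b in((0,1),(3,2),(1,2),(0,3))]; print(e)
yaw=-47.6; ex=np.array([np.cos(np.radians(yaw)),np.sin(np.radians(yaw))]); print("gauge o from bed",m[:2]-.010*ex)
ey=np.array([-ex[1],ex[0]]); o=m[:2]-.01*ex
for n,P,zz in(("stop face",(676,146),.038),("stop face far",(638,100),.038),("pad1",(550,272),.038),("pad2",(657,173),.038),("dial",(671,284),.041)):
    q=g(P,zz)[:2]-o; print(n,(q@ex).round(4),(q@ey).round(4))
b=[back(P,(.607,-.194),.1,.026,2,.05) for P in((90,205),(325,135),(335,190),(105,262))]; print("bar",np.mean(b,0),[np.degrees(np.arctan2(*(b[k]-b[j])[1::-1])) for j,k in((0,1),(3,2))])
A=rect(c,(.607,-.194),17.7,.09,.05,400/180); B=rect(c,(.435,-.361),-47.6,.1,.038,2)
for I in(A,B): cv2.drawMarker(I,(200,200),(0,0,255),0,12)
cv2.imwrite("pics/r2.png",np.hstack([A,B]))
E
python3 go.py .607 -.194 .15 -162.3
```

```text
bed corners [[0.322, -0.36, 0.022], [0.438, -0.254, 0.022], [0.551, -0.378, 0.022], [0.439, -0.483, 0.022]]
[np.float64(42.3186856823245), np.float64(43.069412558833), np.float64(-47.64254529406472), np.float64(-46.59516639581118)]
gauge o from bed [ 0.43077642 -0.3614052 ]
stop face 0.0094 0.0589
stop face far -0.0264 0.0607
pad1 0.0142 -0.0479
pad2 0.0136 0.0396
dial 0.0681 0.0007
bar [ 0.60796707 -0.19579786  0.05      ] [np.float64(16.587338556927467), np.float64(17.382388881227918)]
t 0.85 pos [0.238  0.5508 0.2313] rpy [179.99   0.   156.63] F [-0.   0.   0.1] M [ 0.01 -0.08  0.03]
shift units total [-3.171 -2.687  0.406] turn units [ 1.000e-03  0.000e+00 -4.107e+00] min rows 13.4
```

View pics/r2.png

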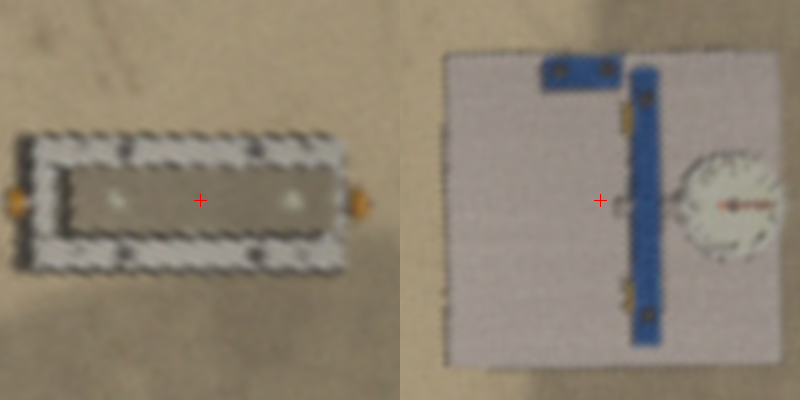

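jog_arm(
  increments=[
    [0, 0, -0.3, 0, 0, 0],
    [0, 0, -0.3, 0, 0, 0],
    [0, 0, -0.3, 0, 0, 0],
  ],
  claw=65,
)

```text
time: 1.23
tool_pos: [0.2377, 0.5505, 0.4134]
orientation: [180.0, 0.0, 156.6]
wrist_force: [0.9, 0.5, 1.2]
gripper_width: 0.0653
gripper_force: 0.0
```

jog_arm(
  increments=[
    [-0.22, -0.19, 0, 0, 0, 0],
    [-0.22, -0.19, 0, 0, 0, 0],
    [-0.22, -0.19, 0, 0, 0, 0],
    [-0.22, -0.19, 0, 0, 0, 0],
    [-0.22, -0.19, 0, 0, 0, 0],
    [-0.22, -0.19, 0, 0, 0, 0],
    [-0.22, -0.19, 0, 0, 0, 0],
  ],
)

```text
time: 2.1
tool_pos: [0.4157, 0.1827, 0.4115]
orientation: [180.0, 0.0, 156.6]
wrist_force: [0.7, 0.1, -1.3]
gripper_width: 0.0647
gripper_force: 0.0
```

jog_arm(
  increments=[
    [-0.22, -0.19, 0, 0, 0, 0],
    [-0.22, -0.19, 0, 0, 0, 0],
    [-0.22, -0.19, 0, 0, 0, 0],
    [-0.22, -0.19, 0, 0, 0, 0],
    [-0.22, -0.19, 0, 0, 0, 0],
    [-0.22, -0.19, 0, 0, 0, 0],
    [-0.22, -0.19, 0, 0, 0, 0],
  ],
)

```text
time: 2.98
tool_pos: [0.593, -0.1837, 0.4114]
orientation: [180.0, 0.0, 156.6]
wrist_force: [0.2, 0.3, 0.9]
gripper_width: 0.0647
gripper_force: 0.0
```

jog_arm(
  increments=[
    [0, 0, 0.25, 0, 0, -0.8],
    [0, 0, 0.25, 0, 0, -0.8],
    [0, 0, 0.25, 0, 0, -0.8],
    [0, 0, 0.25, 0, 0, -0.8],
    [0, 0, 0.25, 0, 0, -0.8],
    [0, 0, 0, 0, 0, 0],
  ],
)

```text
time: 3.72
tool_pos: [0.59, -0.1805, 0.1571]
orientation: [179.7, -0.3, -163.4]
wrist_force: [-0.4, 0.3, 0.6]
gripper_width: 0.0651
gripper_force: 0.0
```

```bash
python3 go.py .607 -.194 .1 -162.3; python3 -c "
from cell import robot;print(robot.get_state()['joint_positions'].round(1))"
```

```text
t 3.73 pos [ 0.59   -0.1805  0.1571] rpy [ 179.68   -0.3  -163.42] F [-0.4  0.3  0.6] M [-0.07  0.01  0.01]
shift units total [-0.064 -0.091  0.285] turn units [ 0.032 -0.03  -0.112] min rows 1.0
[-29.1   9.4   1.6  82.6   0.  -45.7]
```

jog_arm(
  increments=[
    [-0.064, -0.091, 0.28, 0.032, -0.03, -0.112],
    [0, 0, 0, 0, 0, 0],
    [0, 0, 0, 0, 0, 0],
  ],
)

```text
time: 4.1
tool_pos: [0.611, -0.1961, 0.1085]
orientation: [-179.6, 0.4, -162.4]
wrist_force: [1.1, -0.0, 0.3]
gripper_width: 0.0649
gripper_force: 0.0
```

```bash
python3 go.py .607 -.194 .032 -162.3; python3 - <<'E'
from rect import *
c=robot.capture("side"); 
p=proj(c,np.array([.607,-.194,.06])).astype(int)
I=c["frame"][p[1]-75:p[1]+50,p[0]-80:p[0]+80]
cv2.imwrite("pics/s1.png",cv2.resize(I,None,fx=4.5,fy=4.5,interpolation=3)); print(p)
E
```

```text
t 4.1 pos [ 0.611  -0.1961  0.1085] rpy [-179.57    0.41 -162.36] F [ 1.1 -0.   0.3] M [-0.06 -0.04  0.04]
shift units total [0.018 0.019 0.382] turn units [-0.043  0.041 -0.006] min rows 1.2
[272 238]
```

View pics/s1.png

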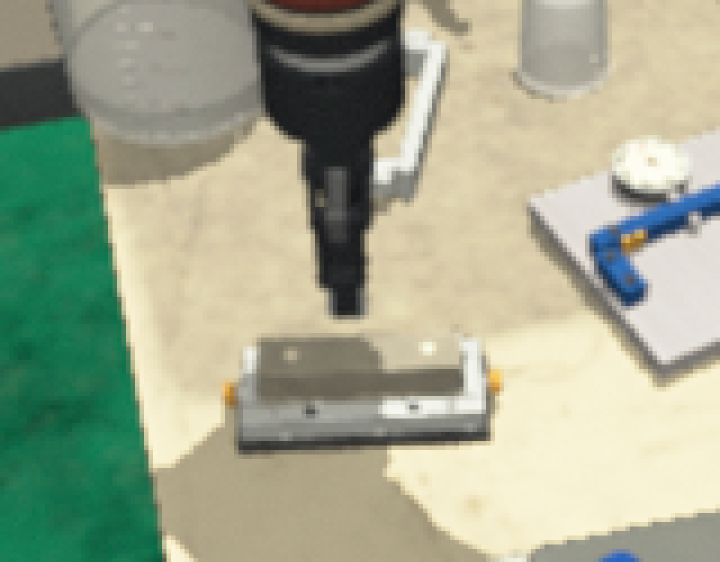

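The picture shows the open gripper above the bar's middle in the mould (bar around (360,365) in the crop), with the fingers across its width.

jog_arm(
  increments=[
    [0.018, 0.019, 0.13, -0.043, 0.041, -0.006],
    [0, 0, 0.13, 0, 0, 0],
    [0, 0, 0.12, 0, 0, 0],
    [0, 0, 0, 0, 0, 0],
    [0, 0, 0, 0, 0, 0],
  ],
)

```text
time: 4.78
tool_pos: [0.606, -0.1934, 0.0306]
orientation: [179.9, -0.1, -162.2]
wrist_force: [1.0, -0.2, 0.7]
gripper_width: 0.0651
gripper_force: 0.0
```

```bash
python3 go.py .607 -.194 .031 -162.3
```

```text
t 4.78 pos [ 0.606  -0.1934  0.0306] rpy [ 1.7995e+02 -6.0000e-02 -1.6219e+02] F [ 1.  -0.2  0.7] M [ 0.01 -0.04  0.01]
shift units total [-0.004 -0.005 -0.002] turn units [ 0.005 -0.006  0.011] min rows 0.0
```

jog_arm(
  increments=[
    [0, 0, 0, 0.005, -0.006, 0.011],
    [0, 0, 0, 0, 0, 0],
    [0, 0, 0, 0, 0, 0],
    [0, 0, 0, 0, 0, 0],
  ],
  claw=33,
)

```text
time: 5.28
tool_pos: [0.6056, -0.1933, 0.0296]
orientation: [180.0, -0.0, -162.3]
wrist_force: [0.3, -1.1, 1.5]
gripper_width: 0.0329
gripper_force: 0.5
```

jog_arm(
  increments=[
    [0, 0, 0, 0, 0, 0],
    [0, 0, 0, 0, 0, 0],
    [0, 0, 0, 0, 0, 0],
    [0, 0, 0, 0, 0, 0],
  ],
  claw=10,
)

```text
time: 5.78
tool_pos: [0.6059, -0.1937, 0.0299]
orientation: [-180.0, -0.0, -162.3]
wrist_force: [0.4, -2.7, 5.4]
gripper_width: 0.029
gripper_force: 61.0
```

```bash
python3 go.py .607 -.194 .031 -162.3
```

```text
t 5.78 pos [ 0.6059 -0.1937  0.0299] rpy [-1.7998e+02 -2.0000e-02 -1.6231e+02] F [ 0.4 -2.7  5.4] M [-0.76 -0.13 -0.07]
shift units total [-0.005 -0.003 -0.006] turn units [-0.002 -0.002 -0.001] min rows 0.0
```

jog_arm(
  increments=[
    [0, 0, -0.03, 0, 0, 0],
    [0, 0, -0.05, 0, 0, 0],
    [0, 0, -0.1, 0, 0, 0],
    [0, 0, -0.15, 0, 0, 0],
    [0, 0, -0.2, 0, 0, 0],
    [0, 0, 0, 0, 0, 0],
    [0, 0, 0, 0, 0, 0],
  ],
)

```text
time: 6.65
tool_pos: [0.605, -0.1926, 0.1343]
orientation: [179.9, -0.1, -162.3]
wrist_force: [-1.2, 0.8, -2.2]
gripper_width: 0.0288
gripper_force: 61.9
```

```bash
python3 go.py .424 -.354 .136 -137.6; python3 - <<'E'
from rect import *
c=robot.capture("side"); s=robot.get_state()["tool_pos"]
p=proj(c,s).astype(int)
I=c["frame"][p[1]-50:p[1]+75,p[0]-80:p[0]+80]
cv2.imwrite("pics/s2.png",cv2.resize(I,None,fx=4.5,fy=4.5,interpolation=3)); print(p)
E
```

```text
t 6.65 pos [ 0.605  -0.1926  0.1343] rpy [ 1.7985e+02 -1.0000e-01 -1.6228e+02] F [-1.2  0.8 -2.2] M [-0.07 -0.02 -0.04]
shift units total [ 1.108 -0.493 -0.008] turn units [ 0.017 -0.006 -2.468] min rows 3.9
[271 218]
```

View pics/s2.png

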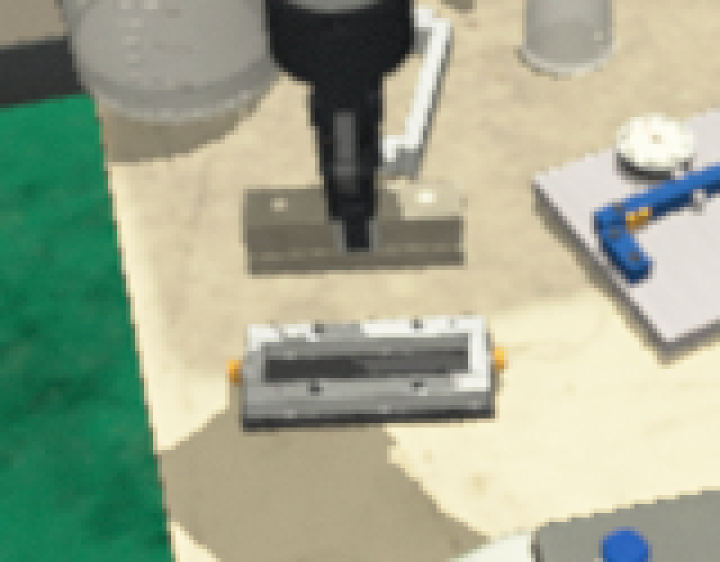

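The bar hangs level and straight in the grip above the emptied mould (bar across (247–463, 190–270) in the crop), gripped at its middle.

jog_arm(
  increments=[
    [0.229, -0.102, 0, 0, 0, 0],
    [0.229, -0.102, 0, 0, 0, 0],
    [0.229, -0.102, 0, 0, 0, 0],
    [0.229, -0.102, 0, 0, 0, 0],
    [0.229, -0.102, 0, 0, 0, 0],
  ],
)

```text
time: 7.32
tool_pos: [0.4165, -0.3599, 0.1337]
orientation: [179.8, -0.1, -162.3]
wrist_force: [0.6, -0.2, -2.7]
gripper_width: 0.0288
gripper_force: 61.8
```

jog_arm(
  increments=[
    [0, 0, 0, 0, 0, -0.617],
    [0, 0, 0, 0, 0, -0.617],
    [0, 0, 0, 0, 0, -0.617],
    [0, 0, 0, 0, 0, -0.617],
    [0, 0, 0, 0, 0, 0],
    [0, 0, 0, 0, 0, 0],
    [0, 0, 0, 0, 0, 0],
  ],
)

```text
time: 8.2
tool_pos: [0.4183, -0.3598, 0.135]
orientation: [179.9, -0.0, -137.7]
wrist_force: [-0.2, -0.2, -2.8]
gripper_width: 0.0286
gripper_force: 61.9
```

```bash
python3 go.py .418 -.3595 .075 -137.6
```

```text
t 8.2 pos [ 0.4183 -0.3598  0.135 ] rpy [ 1.7989e+02 -1.0000e-02 -1.3769e+02] F [-0.2 -0.2 -2.8] M [-0.   -0.06  0.07]
shift units total [-0.     0.002  0.3  ] turn units [ 0.011 -0.001 -0.009] min rows 1.0
```

jog_arm(
  increments=[
    [0, 0, 0.15, 0.01, 0, -0.009],
    [0, 0, 0.15, 0, 0, 0],
    [0, 0, 0, 0, 0, 0],
    [0, 0, 0, 0, 0, 0],
  ],
)

```text
time: 8.7
tool_pos: [0.4187, -0.3604, 0.0766]
orientation: [-179.9, -0.0, -137.5]
wrist_force: [-0.2, 0.3, -2.6]
gripper_width: 0.0296
gripper_force: 61.6
```

```bash
python3 - <<'E'
from rect import *
s=robot.get_state()["tool_pos"]; print(s)
J=[]
for n in("side","top"):
    c=robot.capture(n); p=proj(c,s).astype(int)
    I=c["frame"][p[1]-45:p[1]+55,p[0]-50:p[0]+50].copy(); J.append(cv2.resize(I,None,fx=4,fy=4,interpolation=3))
    print(n,p)
cv2.imwrite("pics/s3.png",np.hstack(J))
E
```

```text
[ 0.41869054 -0.3604236   0.07655457]
side [354 204]
top [324 228]
```

View pics/s3.png

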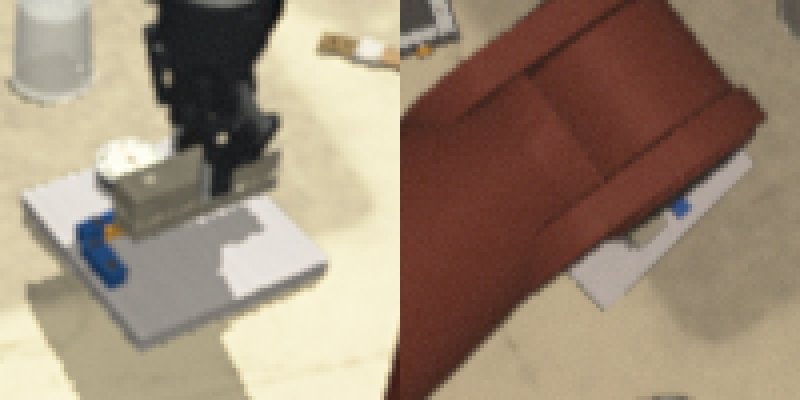

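Side view (left half): the bar is above the bed, parallel to the fence, its end clear of the blue stop at (100,245). The top view is hidden by the arm.

jog_arm(
  increments=[
    [0, 0, 0.07, 0, 0, 0],
    [0, 0, 0.07, 0, 0, 0],
    [0, 0, 0, 0, 0, 0],
    [0, 0, 0, 0, 0, 0],
  ],
)

```text
time: 9.3
tool_pos: [0.4183, -0.3599, 0.0472]
orientation: [-180.0, -0.0, -137.5]
wrist_force: [0.2, -0.1, -2.0]
gripper_width: 0.0286
gripper_force: 61.8
```

jog_arm(
  increments=[
    [0, 0, 0.01, 0, 0, 0],
    [0, 0, 0, 0, 0, 0],
    [0, 0, 0, 0, 0, 0],
  ],
)

```text
time: 9.68
tool_pos: [0.4185, -0.3601, 0.0455]
orientation: [-180.0, -0.0, -137.5]
wrist_force: [-0.3, 0.9, -3.2]
gripper_width: 0.0287
gripper_force: 61.8
```

```bash
python3 go.py .4224 -.3555 .042 -137.6
```

```text
t 9.68 pos [ 0.4185 -0.3601  0.0455] rpy [-1.7996e+02 -2.0000e-02 -1.3753e+02] F [-0.3  0.9 -3.2] M [-0.01  0.04  0.  ]
shift units total [-0.03   0.004  0.018] turn units [-0.004 -0.002  0.007] min rows 0.1
```

jog_arm(
  increments=[
    [-0.01, 0, 0, 0, 0, 0.003],
    [-0.01, 0, 0, 0, 0, 0],
    [0, 0, 0, 0, 0, 0],
  ],
)

```text
time: 10.05
tool_pos: [0.4215, -0.3572, 0.0454]
orientation: [-180.0, -0.0, -137.5]
wrist_force: [1.4, -0.8, -2.2]
gripper_width: 0.029
gripper_force: 61.8
```

jog_arm(
  increments=[
    [-0.005, 0, 0.005, 0, 0, 0],
    [0, 0, 0, 0, 0, 0],
    [0, 0, 0, 0, 0, 0],
  ],
)

```text
time: 10.42
tool_pos: [0.4218, -0.3572, 0.0446]
orientation: [-180.0, -0.1, -137.6]
wrist_force: [-3.8, -3.7, -1.1]
gripper_width: 0.0286
gripper_force: 62.1
```

jog_arm(
  increments=[
    [-0.005, 0, 0.005, 0, 0, 0],
    [0, 0, 0, 0, 0, 0],
    [0, 0, 0, 0, 0, 0],
  ],
)

```text
time: 10.8
tool_pos: [0.422, -0.3574, 0.044]
orientation: [-179.9, -0.2, -137.6]
wrist_force: [-8.0, -5.9, 2.4]
gripper_width: 0.0288
gripper_force: 62.5
```

jog_arm(
  increments=[
    [0.007, 0, 0, 0, 0, 0],
    [0, 0, 0.006, 0, 0, 0],
    [0, 0, 0, 0, 0, 0],
    [0, 0, 0, 0, 0, 0],
  ],
)

```text
time: 11.3
tool_pos: [0.4218, -0.3572, 0.0422]
orientation: [-180.0, -0.0, -137.6]
wrist_force: [-2.8, -3.8, -0.2]
gripper_width: 0.0285
gripper_force: 62.1
```

jog_arm(
  increments=[
    [0, 0, 0.006, 0, 0, 0],
    [0, 0, 0, 0, 0, 0],
    [0, 0, 0, 0, 0, 0],
  ],
)

```text
time: 11.68
tool_pos: [0.4218, -0.3573, 0.0419]
orientation: [-179.9, -0.1, -137.6]
wrist_force: [-4.7, -1.9, 7.0]
gripper_width: 0.0286
gripper_force: 63.0
```

```bash
python3 go.py .4224 -.3555 .042 -137.6
```

```text
t 11.68 pos [ 0.4218 -0.3573  0.0419] rpy [-1.7993e+02 -6.0000e-02 -1.3756e+02] F [-4.7 -1.9  7. ] M [-0.28  1.12  0.01]
shift units total [-0.008  0.005 -0.001] turn units [-0.007 -0.006  0.004] min rows 0.0
```

jog_arm(
  increments=[
    [0, -0.01, 0.001, 0, 0, 0],
    [0, -0.01, 0.001, 0, 0, 0],
    [0, 0, 0, 0, 0, 0],
  ],
)

```text
time: 12.05
tool_pos: [0.4224, -0.3579, 0.0419]
orientation: [179.7, -0.1, -137.5]
wrist_force: [-20.4, 11.4, 27.7]
gripper_width: 0.0287
gripper_force: 65.4
```

jog_arm(
  increments=[
    [0, -0.01, 0.001, 0, 0, 0],
    [0, 0, 0, 0, 0, 0],
    [0, 0, 0, 0, 0, 0],
  ],
)

```text
time: 12.42
tool_pos: [0.4232, -0.3587, 0.0419]
orientation: [179.6, -0.1, -137.5]
wrist_force: [-23.6, 15.4, 33.0]
gripper_width: 0.029
gripper_force: 66.1
```

```bash
cat > st.py <<'E'
from h import *
s=robot.get_state();a=np.radians(-47.6);ex=np.array([np.cos(a),np.sin(a),0]);ey=np.array([-ex[1],ex[0],0]);d=s["tool_pos"]-[.431,-.3615,0]
f=lambda v:[round(float(v@ex),2),round(float(v@ey),2),round(float(v[2]),2)]
print("t",round(s["time"],1),"x,y,z mm",f(d*1000),"F",f(s["wrist_force"]),"M",f(s["moment"]),"rpy",s["orientation"].round(2))
E
python3 st.py
```

```text
t 12.4 x,y,z mm [-7.39, -3.87, 41.86] F [-27.29, -7.01, 32.96] M [-1.32, 6.13, 0.32] rpy [ 1.7959e+02 -1.0000e-01 -1.3752e+02]
```

jog_arm(
  increments=[
    [0, 0, -0.008, 0, 0, 0],
    [0, 0, 0, 0, 0, 0],
    [0, 0, 0, 0, 0, 0],
  ],
)

```text
time: 12.8
tool_pos: [0.4246, -0.3601, 0.0419]
orientation: [179.8, -0.1, -137.5]
wrist_force: [-10.5, 3.9, 7.7]
gripper_width: 0.0286
gripper_force: 63.1
```

```bash
python3 st.py
```

```text
t 12.8 x,y,z mm [-5.34, -3.84, 41.89] F [-9.98, -5.08, 7.67] M [-1.21, 1.91, 0.4] rpy [ 1.7982e+02 -7.0000e-02 -1.3752e+02]
```

jog_arm(
  increments=[
    [0, -0.01, 0, 0, 0, 0],
    [0, 0, 0, 0, 0, 0],
    [0, 0, 0, 0, 0, 0],
  ],
)

```text
time: 13.18
tool_pos: [0.4251, -0.3607, 0.0419]
orientation: [179.7, -0.1, -137.5]
wrist_force: [-15.4, 7.8, 12.5]
gripper_width: 0.0288
gripper_force: 63.9
```

```bash
python3 st.py
```

```text
t 13.2 x,y,z mm [-4.61, -3.81, 41.89] F [-16.19, -6.13, 12.52] M [-1.27, 3.53, 0.35] rpy [ 1.7967e+02 -7.0000e-02 -1.3752e+02]
```

jog_arm(
  increments=[
    [0, -0.01, -0.001, 0, 0, 0],
    [0, 0, 0, 0, 0, 0],
    [0, 0, 0, 0, 0, 0],
  ],
)

```text
time: 13.55
tool_pos: [0.4258, -0.3615, 0.0419]
orientation: [179.6, -0.1, -137.5]
wrist_force: [-18.1, 9.9, 16.4]
gripper_width: 0.0286
gripper_force: 64.2
```

```bash
python3 st.py
```

```text
t 13.6 x,y,z mm [-3.51, -3.8, 41.93] F [-19.51, -6.64, 16.36] M [-1.33, 4.43, 0.45] rpy [ 1.7956e+02 -8.0000e-02 -1.3751e+02]
```

jog_arm(
  increments=[
    [0, -0.008, -0.004, 0.04, 0, 0],
    [0, 0, 0, 0, 0, 0],
    [0, 0, 0, 0, 0, 0],
  ],
)

```text
time: 13.92
tool_pos: [0.4274, -0.3632, 0.0419]
orientation: [-180.0, -0.1, -137.5]
wrist_force: [-13.1, 3.9, 5.6]
gripper_width: 0.0286
gripper_force: 62.9
```

```bash
python3 st.py
```

```text
t 13.9 x,y,z mm [-1.2, -3.78, 41.87] F [-11.71, -7.0, 5.56] M [-1.27, 2.72, 0.51] rpy [-1.7996e+02 -6.0000e-02 -1.3752e+02]
```

jog_arm(
  increments=[
    [0, -0.008, -0.002, 0, 0, 0],
    [0, 0, 0, 0, 0, 0],
    [0, 0, 0, 0, 0, 0],
  ],
)

```text
time: 14.3
tool_pos: [0.4284, -0.3642, 0.0418]
orientation: [-180.0, -0.1, -137.5]
wrist_force: [-12.5, 3.2, 1.1]
gripper_width: 0.0285
gripper_force: 62.6
```

```bash
python3 st.py
```

```text
t 14.3 x,y,z mm [0.25, -3.78, 41.84] F [-10.76, -7.11, 1.1] M [-1.29, 2.45, 0.42] rpy [-1.7998e+02 -6.0000e-02 -1.3752e+02]
```

jog_arm(
  increments=[
    [0, -0.005, 0.001, 0, 0, 0],
    [0, 0, 0, 0, 0, 0],
    [0, 0, 0, 0, 0, 0],
  ],
)

```text
time: 14.68
tool_pos: [0.4286, -0.3645, 0.0419]
orientation: [179.9, -0.1, -137.5]
wrist_force: [-15.1, 7.0, 6.7]
gripper_width: 0.0289
gripper_force: 63.1
```

```bash
python3 st.py
```

```text
t 14.7 x,y,z mm [0.58, -3.76, 41.87] F [-15.36, -6.44, 6.65] M [-1.37, 3.5, 0.51] rpy [ 1.7995e+02 -7.0000e-02 -1.3752e+02]
```

jog_arm(
  increments=[
    [0, -0.005, 0.001, 0, 0, 0],
    [0, 0, 0, 0, 0, 0],
    [0, 0, 0, 0, 0, 0],
  ],
)

```text
time: 15.05
tool_pos: [0.4288, -0.3646, 0.0419]
orientation: [179.9, -0.1, -137.5]
wrist_force: [-19.4, 10.9, 12.5]
gripper_width: 0.0288
gripper_force: 63.9
```

```bash
python3 st.py
```

```text
t 15.1 x,y,z mm [0.78, -3.75, 41.87] F [-21.14, -6.93, 12.49] M [-1.42, 4.61, 0.45] rpy [ 1.7985e+02 -8.0000e-02 -1.3751e+02]
```

jog_arm(
  increments=[
    [0, -0.005, 0.001, 0, 0, 0],
    [0, 0, 0, 0, 0, 0],
    [0, 0, 0, 0, 0, 0],
  ],
)

```text
time: 15.42
tool_pos: [0.4288, -0.3647, 0.0419]
orientation: [179.7, -0.1, -137.5]
wrist_force: [-24.3, 15.4, 19.6]
gripper_width: 0.0287
gripper_force: 64.7
```

```bash
python3 st.py
```

```text
t 15.4 x,y,z mm [0.84, -3.76, 41.87] F [-27.74, -7.54, 19.64] M [-1.51, 5.97, 0.44] rpy [ 1.7974e+02 -9.0000e-02 -1.3751e+02]
```

jog_arm(
  increments=[
    [0, -0.003, -0.006, 0.02, 0, 0],
    [0, 0, 0, 0, 0, 0],
    [0, 0, 0, 0, 0, 0],
  ],
)

```text
time: 15.8
tool_pos: [0.4288, -0.3647, 0.0419]
orientation: [179.9, -0.1, -137.5]
wrist_force: [-22.2, 13.3, 10.4]
gripper_width: 0.0285
gripper_force: 63.9
```

```bash
python3 st.py
```

```text
t 15.8 x,y,z mm [0.91, -3.77, 41.87] F [-24.8, -7.46, 10.35] M [-1.55, 5.42, 0.66] rpy [ 1.7988e+02 -9.0000e-02 -1.3750e+02]
```

jog_arm(
  increments=[
    [0.003, -0.005, -0.005, 0.01, 0, 0],
    [0, 0, 0, 0, 0, 0],
    [0, 0, 0, 0, 0, 0],
  ],
)

```text
time: 16.18
tool_pos: [0.4289, -0.3648, 0.0419]
orientation: [179.9, -0.0, -137.5]
wrist_force: [-21.2, 16.0, 5.2]
gripper_width: 0.0286
gripper_force: 63.4
```

```bash
python3 st.py
```

```text
t 16.2 x,y,z mm [1.01, -3.79, 41.89] F [-26.09, -4.86, 5.21] M [-1.12, 5.5, 0.78] rpy [ 1.7987e+02 -3.0000e-02 -1.3747e+02]
```

jog_arm(
  increments=[
    [0, 0, 0, 0, 0, 0.05],
    [0, 0, 0, 0, 0, 0],
    [0, 0, 0, 0, 0, 0],
  ],
)

```text
time: 16.55
tool_pos: [0.4288, -0.3647, 0.0419]
orientation: [179.9, -0.0, -137.9]
wrist_force: [-21.3, 15.7, 5.9]
gripper_width: 0.0288
gripper_force: 63.5
```

```bash
python3 st.py
```

```text
t 16.6 x,y,z mm [0.9, -3.75, 41.91] F [-25.94, -5.16, 5.89] M [-1.18, 5.66, 1.25] rpy [ 1.7986e+02 -4.0000e-02 -1.3792e+02]
```

jog_arm(
  increments=[
    [0, 0, 0, 0, 0, -0.1],
    [0, 0, 0, 0, 0, 0],
    [0, 0, 0, 0, 0, 0],
  ],
)

```text
time: 16.92
tool_pos: [0.4289, -0.3649, 0.0419]
orientation: [179.9, -0.0, -137.0]
wrist_force: [-20.6, 14.4, 5.2]
gripper_width: 0.0287
gripper_force: 63.1
```

```bash
python3 st.py
```

```text
t 16.9 x,y,z mm [1.11, -3.84, 41.88] F [-24.57, -5.51, 5.18] M [-1.07, 5.38, 0.27] rpy [ 1.7988e+02 -2.0000e-02 -1.3701e+02]
```

jog_arm(
  increments=[
    [0, 0, 0, 0, 0, -0.05],
    [0, 0, 0, 0, 0, 0],
    [0, 0, 0, 0, 0, 0],
  ],
)

```text
time: 17.3
tool_pos: [0.4289, -0.3649, 0.0419]
orientation: [179.9, -0.0, -136.6]
wrist_force: [-19.8, 15.0, 4.7]
gripper_width: 0.0286
gripper_force: 63.2
```

```bash
python3 st.py
```

```text
t 17.3 x,y,z mm [1.13, -3.86, 41.91] F [-24.48, -4.5, 4.74] M [-1.0, 5.31, -0.48] rpy [ 1.7988e+02 -1.0000e-02 -1.3658e+02]
```

jog_arm(
  increments=[
    [0, 0, 0, 0, 0, -0.05],
    [0, 0, 0, 0, 0, 0],
    [0, 0, 0, 0, 0, 0],
  ],
)

```text
time: 17.68
tool_pos: [0.4289, -0.3649, 0.0419]
orientation: [179.9, -0.0, -136.1]
wrist_force: [-20.4, 15.6, 5.6]
gripper_width: 0.0291
gripper_force: 63.7
```

```bash
python3 st.py
```

```text
t 17.7 x,y,z mm [1.09, -3.87, 41.91] F [-25.32, -4.57, 5.58] M [-0.94, 5.44, -1.15] rpy [ 179.88   -0.   -136.13]
```

jog_arm(
  increments=[
    [0, -0.004, 0.002, 0, 0, 0.075],
    [0, 0, 0, 0, 0, 0],
    [0, 0, 0, 0, 0, 0],
  ],
)

```text
time: 18.05
tool_pos: [0.429, -0.365, 0.0419]
orientation: [179.8, -0.0, -136.8]
wrist_force: [-24.5, 19.0, 12.7]
gripper_width: 0.0283
gripper_force: 64.0
```

```bash
python3 st.py
```

```text
t 18.1 x,y,z mm [1.21, -3.87, 41.9] F [-30.56, -5.22, 12.66] M [-1.13, 6.73, -0.14] rpy [ 1.798e+02 -3.000e-02 -1.368e+02]
```

jog_arm(
  increments=[
    [0, -0.006, 0.003, 0.01, 0, 0],
    [0, 0, 0, 0, 0, 0],
    [0, 0, 0, 0, 0, 0],
  ],
)

```text
time: 18.42
tool_pos: [0.429, -0.365, 0.0419]
orientation: [179.8, -0.0, -136.8]
wrist_force: [-30.9, 25.0, 23.6]
gripper_width: 0.0289
gripper_force: 65.3
```

```bash
python3 st.py; python3 - <<'E'
from rect import *
c=robot.capture("side"); p=proj(c,robot.get_state()["tool_pos"]).astype(int)
cv2.imwrite("pics/s4.png",cv2.resize(c["frame"][p[1]-45:p[1]+55,p[0]-60:p[0]+60],None,fx=6,fy=6,interpolation=3))
E
```

```text
t 18.4 x,y,z mm [1.26, -3.85, 41.86] F [-39.3, -5.96, 23.58] M [-1.2, 8.58, -0.15] rpy [ 1.7977e+02 -5.0000e-02 -1.3679e+02]
```

View pics/s4.png

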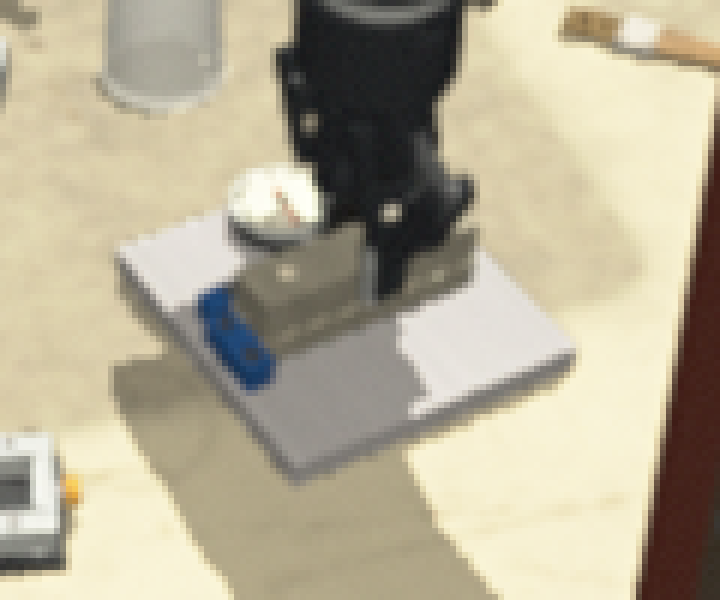

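The bar stands against the fence with its end on the blue stop (at (240,345)), and the dial needle has turned. I'll ease the push slightly and level the bar.

jog_arm(
  increments=[
    [0, 0.002, -0.003, 0.02, 0, 0.005],
    [0, 0, 0, 0, 0, 0],
    [0, 0, 0, 0, 0, 0],
    [0, 0, 0, 0, 0, 0],
    [0, 0, 0, 0, 0, 0],
  ],
)

```text
time: 19.1
tool_pos: [0.429, -0.365, 0.0419]
orientation: [-180.0, -0.0, -136.8]
wrist_force: [-27.6, 21.0, 16.5]
gripper_width: 0.0285
gripper_force: 64.5
```

```bash
python3 st.py
```

```text
t 19.1 x,y,z mm [1.18, -3.84, 41.86] F [-34.09, -6.21, 16.46] M [-1.21, 7.67, -0.09] rpy [-1.8000e+02 -4.0000e-02 -1.3684e+02]
```

```bash
python3 -c "
from cell import robot; print(robot.sign_off())"
```

```text
the job is handed in; nothing more can be done
None
```

I handed the job in at 19 s with the bar gripped and pressed about 34 N towards the fence and 16 N down: level on the bed, end against the stop, near-zero twist (so both pads bear), dial needle turned; the judge gave no verdict, and I did not touch the beaker or vial.

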